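# Fetch the spindle off the rotary table and lock the label roll in its stand

### The arm

A 6-joint arm with a two-finger parallel gripper is mounted at the origin on the work surface. World frame = base frame: x ahead of the robot, y to its left, z up, the work surface at z = 0. Lengths are in mm, angles in degrees, forces in N, time in s.
With the tool pointing down it reaches from about 300 to 850 mm from the base axis. Payload 4.2 kg.
Tool frame: the origin (TCP) lies midway between the tips of the shut fingers; the grasp point (between the pads) lies 19 mm behind it (env.grasp_offset is the distance from the TCP to the grasp point, in mm); z points along the fingers, y is the line along which they close (so a half turn about z gives the same grasp; the last joint's range is limited). The gripper opens to 91 mm and grips with 3 to 60 N. Pads are 32 mm wide; open, the fingers measure 118 mm over their backs; the gripper's body (76 mm by 178 mm) begins 60 mm behind the grasp point.
Start: joints at [68.87, 18.312, 89.639, -0, 72.044, -1.146], TCP at [196.521, 540.391, 213.976] pointing down, gripper open.
Joint ranges: [-177.97, 177.97], [-48.28, 115.42], [12.27, 149.76], [-77.06, 257.06], [2.81, 150.46], [-146.56, 146.56]. Speed limits (degrees/s): [147.25, 147.25, 180, 180, 180, 180].

### API

Orientations are given as [roll, pitch, yaw] about the fixed x, y, z axes, in that order (R = Rz(yaw) Ry(pitch) Rx(roll)).
In Python, from workcell import env, optics gives the robot as it stands. The module is installed in compiled form; this text tells all that it offers.
- The arm moves only by the tool send_rows, never from a script. Its argument "targets" is a list that holds one entry, the list of rows, each a list of 7 numbers: the turn, a rotation vector about the world's x, y, z scaled (see below), then the shift along the world's x, y, z scaled (see below), then the closure, from -1 (fully open) to 1 (shut). In form: [[[rx, ry, rz, x, y, z, gripper], ...]]. A call has 1 to 12 rows; each row shifts and turns the commanded pose from where the row before left it; what a row does not reach is not made up. The controller multiplies each number of a shift by 0.2 m and each number of a turn by pi/2 rad. A row lasts 1/10 s, in which the tool goes at most 50 mm and 8.59 degrees, less where a joint would pass 70% of its speed; a pose out of reach is approached as far as the arm can. A call with a number of a shift or a turn outside -1 to 1 is refused whole. A call with a gripper value outside its range is refused whole. The fingers move at their own pace and stop on an object; "grip_force" is the grip in N (left out, the last holds). Time passes only in rows, so rows that do not move let the fingers close. It gives the time, the measured TCP pose, the force, the opening and the grip force at its end, in the units of the state.
- env.state(): the state, without advancing time (a new reading comes with each control period).
- optics.grab_frame(name): name is "scene" or "top"; returns (picture, depth): 400x640x3 uint8, red, green, blue; 400x640 float32, mm along the optical axis (not along the pixel's ray), 0 where there is no reading.
- optics.camera_info(name): a dict with "camera_matrix" (3x3 intrinsics, pixels), "R" (3x3) and "t" (3): a world point X has camera coordinates R X + t. Camera axes: x right, y down, z forward; pixel columns grow to the right and rows downward; lengths in mm; the calibration is good to about 2 mm. A picture is of the moment at which its call begins. camera_info takes no time and is no camera call.
- env.job_done(): hands the job in; it is judged then, once.
Trained networks look in the newest picture that a camera, given by its name, has taken for a name from the list of things; names that differ only in an ending like _2 or _b are one class to them, and where a whole thing is asked for, a point or a joint stands for the part that bears it (a point fixed in the world has none). Each returns a list of dicts, best first, with "conf" (0 to 1); they miss things now and then, are a little off and sometimes report something else, mostly with a low value. They report only what shows in the picture. A call takes as long as a camera call. They do not tell look-alikes from the thing itself.
- optics.silhouettes(camera, name): "mask" (400x640 bool, what is visible of it) and "at" ([column, row] in pixels, amid what is visible of it).
- optics.place_of(camera, name): "at" ([column, row] in pixels: a listed point, or the origin of a listed thing).
The state is a dict: "time_s": time; "qpos": joint angles; "qvel": joint speeds; "effort": joint torques, N m; "ee_pos": TCP position; "ee_rot": TCP orientation; "force": force on the tool from outside, world axes, zero at the start; "torque": the same for the moment, N m; "gripper_width": finger opening in mm; "gripper_force": force on a finger pad.
Only numpy, scipy, OpenCV 4.12 (cv2) and the standard library are available. Lean on these libraries where they do the work, as an engineer would, in place of code of your own. Each camera call takes 0.05 s, during which the arm holds its last target. There are 200 camera calls.

### The job

The spindle of the label-roll stand has been left lying on the free-turning rotary table among the small bottles. Lift it off without toppling a bottle, lay it flat on the open bench and let go so that you can take it again by its handle, then slide it through the near eye, the label roll and the far eye of the stand until the handle's shoulder meets the near plate. Leave it there, with the roll still in its cradle, the bottles standing on the rotary table and the spare roll where it was.

Things in the scene. Friction and masses are not known exactly. Their poses are not given: they have to be found in the camera images.
- spindle: The spindle: plain steel rod, 14 mm thick, 110 mm long, with a flat black handle 50 x 34 x 14 mm at one end; 0.12 kg, balances on the rod some 30 mm from the handle. Lies flat on the rotary table at first. Origin: underside, below the shoulder where rod and handle meet; +x along the rod to the tip (110 mm), handle from x = 0 to -50 mm, y across the handle, z up; rod axis at z = 7 mm.
- spindle_tip (a point): Centre of the rod's tip, on its axis, spindle frame (110, 0, 7) mm. The last 8 mm taper to 7 mm thick. At the start the rod is free on both sides, and clear for the gripper's body above, around 65 mm from the shoulder.
- spindle_shoulder (a point): Centre of the handle's shoulder, on the rod's axis, spindle frame (0, 0, 7) mm. At the start bottle1 and bottle2 leave only 6 to 9 mm on either side of the handle, too little for a finger.
- turntable: The rotary table: a round aluminium disc, radius 170 mm, that turns freely and endlessly about its vertical axis with next to no friction. Origin: centre of its upper face, 35 mm above the bench. Its rim hangs about 20 mm clear of the bench.
- bottle1: Small green glass bottle with black cap, 44 mm in diameter, 120 mm tall, 0.18 kg, standing on the rotary table beside the spindle's handle (spindle +y side). Origin: centre of its underside, z up.
- bottle2: Same bottle, on the other side of the handle (spindle -y side). Origin: centre of its underside, z up.
- bottle3: Same bottle, on the rotary table behind the handle's end (50 mm or so from it to the bottle's axis). Origin: centre of its underside, z up.
- stand: Label-roll stand, fixed: grey base 110 x 120 x 12 mm, two upright plates 90 mm wide, 8 mm thick, top 120 mm above the bench, each with an eye; two tie rods between them cradle the roll. Origin: on the bench midway between the plates; +x is the way the spindle is pushed in (near plate's outer face x = -35 mm, far plate's x = +35 mm), roughly world -y; z up.
- eye_near (a point): Centre of the near eye, a round hole 24 mm in diameter, on the near plate's outer face; stand frame (-35, 0, 70) mm, axes parallel to the stand's. The bench in front of it is clear for 190 mm, room to lay the spindle in line with the eyes.
- eye_far (a point): Centre of the far eye, a round hole 24 mm in diameter, on the far plate's outer face; stand frame (35, 0, 70) mm, axes parallel to the stand's.
- roll: Label roll of white paper, 84 mm outside diameter, 40 mm bore, 44 mm wide, loose in the stand's cradle with its bore in line with the eyes. Origin: its centre; x along its axis.
- spare_roll: Spare label roll of the same size lying flat on the bench beyond the work. Origin: centre of its underside.
Things that resemble listed ones, but are neither listed nor needed, are in the scene too. Leave any red look-alike of the bottle3 alone. Leave any yellow look-alike of the bottle2 alone.

How it is judged (in metres and radians):
On the way, in this order (a step that is already met when the one before it is completed fails the run):
1. the spindle is lifted clear of the rotary table, at least 20 mm above its face (z of spindle_shoulder in the frame of turntable above 0.027 m and contact force between spindle and turntable below 0.1 N), for 0.1 s.
2. the spindle lies flat on the bench, let go (height (world z) of each of spindle_shoulder, spindle_tip below 0.011 m and contact force between spindle and the fingers below 0.1 N), for 0.2 s.
At the end, for the whole second after the job is handed in: Spindle released and still in both eyes: shoulder within 6 mm of the near plate, tip 30 mm or more past the far plate, both within 10 mm (tip 12) of the eyes' centre line. Roll in its cradle (12 mm along, 6 across), bottles upright on the rotary table, spare roll moved under 20 mm (x of spindle_shoulder in the frame of eye_near above -0.006 m and x of spindle_tip in the frame of eye_far above 0.03 m and y of spindle_shoulder in the frame of eye_near between -0.01 and 0.01 m and z of spindle_shoulder in the frame of eye_near between -0.01 and 0.01 m and y of spindle_tip in the frame of eye_far between -0.012 and 0.012 m and z of spindle_tip in the frame of eye_far between -0.012 and 0.012 m and linear speed of spindle below 0.02 m/s and x of roll in the frame of stand between -0.012 and 0.012 m and y of roll in the frame of stand between -0.006 and 0.006 m and z of roll in the frame of eye_near between -0.006 and 0.006 m and angle between each of bottle1, bottle2, bottle3's own z axis and vertical below 0.1 rad and horizontal distance between each of bottle1, bottle2, bottle3 and turntable below 0.165 m and z of each of bottle1, bottle2, bottle3 in the frame of turntable above -0.005 m and distance of spare_roll from where it was at the start of the episode below 0.02 m); the robot touches nothing.
It fails at once if a bottle is toppled (tilted by more than 0.4 rad) or leaves the rotary table (angle between any of bottle1, bottle2, bottle3's own z axis and vertical above 0.4 rad or z of any of bottle1, bottle2, bottle3 in the frame of turntable below -0.02 m).
It also fails if it takes over 58 s, if anything falls off the work surface, if the arm or the gripper's body presses on something with over 40 N, if the wrist force passes 120 N, or if a joint passes its speed limit or range.

## Working session

There is one attempt and no reset: what is moved stays moved. The work goes in short steps, Python scripts to look and compute and a tool call to move; the robot and the scene stay as the last step left them, time stands still between calls to the robot, and variables do not carry over. Pictures are saved under pics/ and viewed, at most 10 in all, crops included, and the job is handed in when it is done.

Besides the shell and the picture viewer there is one more tool, called by a JSON object that holds its "api" and its "payload". send_rows: Moves the arm, as the interface text tells. Its arguments: {"type":"object","properties":{"targets":{"type":"array"},"grip_force":{"type":"number"}},"required":["targets"]}

```bash
mkdir -p pics
cat > h.py <<'E'
from workcell import env, optics
import numpy as np, cv2
def cam(n):
    c=optics.camera_info(n); return np.array(c["camera_matrix"]),np.array(c["R"]),np.array(c["t"])
def back(n,uv,d):
    K,R,t=cam(n); uv=np.atleast_2d(uv).astype(float); d=np.atleast_1d(d)
    p=np.c_[(uv[:,0]-K[0,2])/K[0,0],(uv[:,1]-K[1,2])/K[1,1],np.ones(len(uv))]*d[:,None]
    return (p-t)@R
def onz(n,uv,z):
    K,R,t=cam(n); c=-R.T@t; r=back(n,uv,1.0)-c
    return c+r*((z-c[2])/r[:,2:3])
def cloud(n,m,depth):
    v,u=np.nonzero(m&(depth>0)); return back(n,np.c_[u,v],depth[v,u])
E
cat > a.py <<'E'
from h import *
for n in("scene","top"):
    p,d=optics.grab_frame(n); cv2.imwrite(f"pics/{n}0.png",p[:,:,::-1]); np.save(f"{n}0.npy",d)
    K,R,t=cam(n); print(n,K.round(1).tolist(),(-R.T@t).round(),R[2].round(2))
    for k in("spindle","stand","turntable","bottle1","roll"):
        for s in optics.silhouettes(n,k)[:5]:
            if s["conf"]<.3: continue
            c=cloud(n,s["mask"],d); print(k,round(s["conf"],2),np.round(s["at"]),len(c),np.median(c,0).round() if len(c) else None)
    for k in("spindle_tip","spindle_shoulder","eye_near","eye_far"):
        for s in optics.place_of(n,k)[:2]: print(k,round(s["conf"],2),np.round(s["at"],1),onz(n,s["at"],42 if "sp" in k else 70).round(1))
print(env.state()["ee_rot"],env.state()["time_s"],env.grasp_offset)
E
python3 a.py
```

```text
scene [[400.0, 0.0, 320.5], [0.0, 400.0, 196.6], [0.0, 0.0, 1.0]] [1057.   -8.  923.] [-0.47  0.09 -0.88]
spindle 0.85 [367. 171.] 299 [549. 223.  49.]
stand 0.74 [202. 208.] 1482 [ 559. -204.   14.]
turntable 0.9 [387. 196.] 10019 [616. 242.  36.]
bottle1 0.83 [471. 155.] 522 [570. 484.  71.]
bottle1 0.72 [406. 277.] 510 [835. 225.  80.]
bottle1 0.7 [423. 185.] 586 [649. 317. 108.]
bottle1 0.68 [382. 110.] 429 [368. 306.  68.]
bottle1 0.61 [402. 163.] 530 [573. 288. 109.]
roll 0.95 [188. 189.] 701 [ 547. -219.  103.]
spindle_tip 0.76 [341.6 154.4] [[477.9 166.6  42. ]]
spindle_shoulder 0.82 [378.5 181.7] [[578.5 240.1  42. ]]
spindle_shoulder 0.69 [174.2 196.1] [[ 516.8 -272.3   42. ]]
eye_near 0.91 [206.3 186.4] [[ 522.2 -185.8   70. ]]
eye_near 0.19 [381.5 178.3] [[585.7 242.1  70. ]]
eye_far 0.93 [174.9 194.2] [[ 528.9 -262.    70. ]]
top [[392.8, 0.0, 325.8], [0.0, 392.8, 200.8], [0.0, 0.0, 1.0]] [ 374.   78. 1066.] [ 0.21  0.03 -0.98]
spindle 0.87 [279. 207.] 463 [566. 238.  48.]
stand 0.72 [444. 251.] 1515 [ 513. -194.   34.]
turntable 0.98 [272. 207.] 10729 [575. 253.  35.]
bottle1 0.9 [254. 203.] 309 [555. 287. 116.]
bottle1 0.87 [285. 185.] 350 [615. 217. 114.]
bottle1 0.84 [180. 194.] 406 [556. 483.  77.]
bottle1 0.74 [295. 116.] 332 [814. 229.  76.]
bottle1 0.73 [234. 283.] 319 [356. 303.  82.]
roll 0.95 [456. 242.] 608 [ 523. -224.  107.]
spindle_tip 0.78 [297.6 237.5] [[491.  171.5  42. ]]
spindle_shoulder 0.69 [274.3 199.8] [[581.8 249.2  42. ]]
eye_near 0.78 [439.9 244.4] [[ 522.4 -190.6   70. ]]
eye_far 0.66 [469.2 245.7] [[ 529.8 -264.2   70. ]]
[ 1.79996968e+02 -1.24177590e-03  1.60017881e+02] 1.0 18.8
```

Run:
```python
import cv2,numpy as np
a=cv2.resize(cv2.imread("pics/scene0.png")[90:300,120:520],(800,420)); cv2.imwrite("pics/v1.png",a)
a=cv2.resize(cv2.imread("pics/top0.png")[90:340,150:500],(800,571)); cv2.imwrite("pics/v2.png",a)
```

```text
(no output)
```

View pics/v1.png

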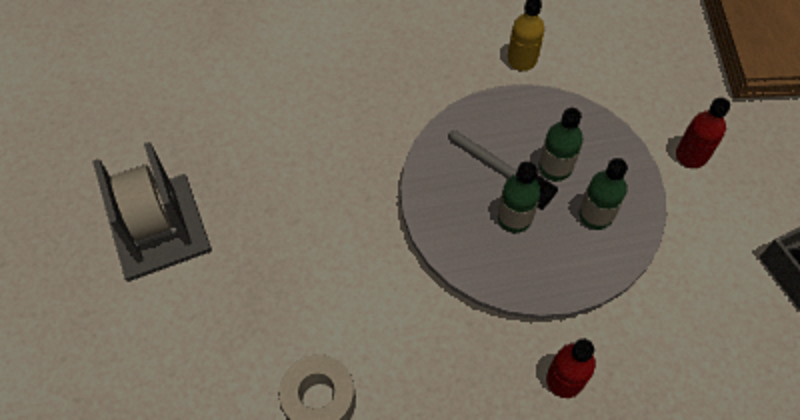

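View pics/v2.png

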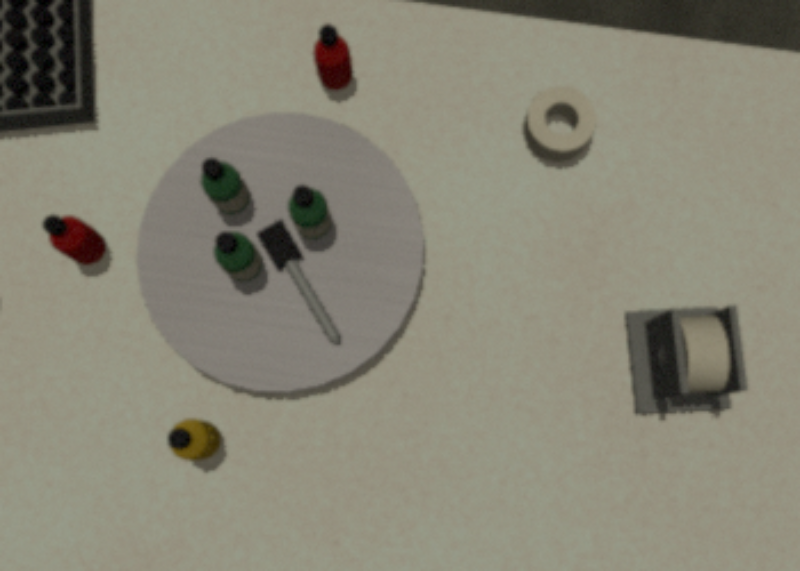

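The pictures show the spindle on the disc between two green bottles, with its handle end facing a third. In v2 the rod runs from (290,262) to (337,340). The stand is at the right, with its near plate facing the disc. Next I'm refining the rod and stand geometry from depth.

```bash
cat > b.py <<'E'
from h import *
import sys
for n in("scene","top"):
    p,d=optics.grab_frame(n)
    s=optics.silhouettes(n,"spindle")[0]; m=s["mask"]
    g=p.mean(2); c=cloud(n,m,d); v,u=np.nonzero(m&(d>0)); b=g[v,u]>np.median(p[150:250,260:300].mean(2))*.5
    rod=c[b]; rod=rod[np.abs(rod[:,2]-47)<6]; q=rod[:,:2]; mu=q.mean(0); w=np.linalg.svd(q-mu)[2][0]; w=w if w[1]<0 else -w
    t=(q-mu)@w; h=(c[~b][:,:2]-mu)@w
    print(n,"rod ang",np.degrees(np.arctan2(w[1],w[0])).round(1),"mid",((t.min()+t.max())/2*w+mu).round(1),"tip",(mu+w*t.max()).round(1),"sh",(mu+w*t.min()).round(1),np.ptp(t).round(),"hdl",h.min().round(),h.max().round(),t.min().round(),"z",np.percentile(rod[:,2],[50,95]).round())
    s=optics.silhouettes(n,"stand")[0]; c=cloud(n,s["mask"],d); v,u=np.nonzero(s["mask"]&(d>0))
    tp=c[(c[:,2]>112)&(c[:,2]<126)]
    # split top edges into near and far
    for lab,q in(("near",tp[tp[:,1]>-225]),("far",tp[tp[:,1]<=-225])):
        if len(q)>8:
            w=np.linalg.svd(q[:,:2]-q[:,:2].mean(0))[2][0]; print(" edge",lab,len(q),q.min(0).round(),q.max(0).round(),"ang",np.degrees(np.arctan2(w[1],w[0])).round(1))
    q=c[(c[:,2]>20)&(c[:,2]<110)&(c[:,1]>-215)]
    for _ in range(3):
        if len(q)<20: break
        mu=np.median(q,0); A=np.c_[q[:,0],np.ones(len(q))]; k=np.linalg.lstsq(A,q[:,1],rcond=None)[0]; r=q[:,1]-A@k; q=q[np.abs(r)<4]
    if len(q)>20: print(" near face y=%.4f x + %.1f"%tuple(k),len(q),"y@522",k[0]*522+k[1],q.min(0).round(),q.max(0).round())
    B=c[np.abs(c[:,2]-12)<4]; r=cv2.minAreaRect(B[:,:2].astype(np.float32)); print(" base",r)
    for s in optics.silhouettes(n,"bottle1")[:6]:
        c=cloud(n,s["mask"],d); c=c[c[:,2]>140]
        if len(c)>5: print(" cap",c.mean(0).round())
E
python3 b.py
```

```text
scene rod ang -140.7 mid [525.  203.8] tip [484.7 170.8] sh [565.3 236.8] 104.0 hdl -107.0 52.0 -49.0 z [49. 52.]
 edge near 123 [ 478. -204.  113.] [ 566. -181.  124.] ang 11.2
 edge far 144 [ 489. -264.  112.] [ 579. -241.  125.] ang 11.0
 near face y=0.1183 x + -252.0 105 y@522 -190.18982175175387 [ 475. -198.   20.] [ 567. -183.  110.]
 base ((527.9171142578125, -222.92874145507812), (120.66634368896484, 110.15800476074219), 11.435835838317871)
 cap [565. 294. 154.]
 cap [626. 222. 153.]
 cap [642. 323. 153.]
top rod ang -139.4 mid [546.7 223.7] tip [486.4 172.1] sh [607.  275.3] 159.0 hdl -93.0 -45.0 -95.0 z [47. 51.]
 edge near 160 [ 478. -204.  112.] [ 564. -180.  125.] ang -168.8
 edge far 173 [ 489. -267.  112.] [ 578. -241.  124.] ang -168.5
 near face y=0.1989 x + -292.6 353 y@522 -188.80305550866584 [ 476. -201.   21.] [ 565. -180.  110.]
 base ((527.345458984375, -222.50912475585938), (120.39191436767578, 110.00155639648438), 11.731122970581055)
 cap [638. 323. 153.]
 cap [621. 223. 153.]
```

{"api": "send_rows", "payload": {"targets": [[[0,0,-0.089,0.11,-0.112,0,-1],[0,0,-0.089,0.11,-0.112,0,-1],[0,0,-0.089,0.11,-0.112,0,-1],[0,0,-0.089,0.11,-0.112,0,-1],[0,0,-0.089,0.11,-0.112,0,-1],[0,0,-0.089,0.11,-0.112,0,-1],[0,0,-0.089,0.11,-0.112,0,-1],[0,0,-0.089,0.11,-0.112,0,-1],[0,0,-0.089,0.11,-0.112,0,-1],[0,0,-0.089,0.11,-0.112,0,-1],[0,0,-0.089,0.11,-0.112,0,-1],[0,0,-0.089,0.11,-0.112,0,-1]]], "grip_force": 40}}

```text
time_s: 2.6
ee_pos: [461.3, 270.6, 214.1]
ee_rot: [180.0, -0.0, 63.6]
force: [0.5, 0.3, -0.7]
gripper_width: 91.3
gripper_force: 0.0
```

{"api": "send_rows", "payload": {"targets": [[[0,0,-0.089,0.11,-0.112,0,-1],[0,0,-0.089,0.11,-0.112,0,-1],[0,0,-0.089,0.1,-0.112,0,-1],[0,0,0,0,0,0,-1],[0,0,0,0,0,0,-1],[0,0,0,0,0,0,-1]]]}}

```text
time_s: 3.2
ee_pos: [523.9, 204.9, 213.9]
ee_rot: [-180.0, 0.0, 40.0]
force: [-0.5, -0.2, -0.0]
gripper_width: 91.5
gripper_force: 0.0
```

{"api": "send_rows", "payload": {"targets": [[[0,0,0,0,-0.006,-0.15,-1],[0,0,0,0,0,-0.15,-1],[0,0,0,0,0,-0.15,-1],[0,0,0,0,0,-0.15,-1],[0,0,0,0,0,-0.125,-1],[0,0,0,0,0,-0.075,-1],[0,0,0,0,0,-0.05,-1],[0,0,0,0,0,-0.03,-1],[0,0,0,0,0,0,-1],[0,0,0,0,0,0,-1]]]}}

```text
time_s: 4.2
ee_pos: [525.0, 203.6, 38.7]
ee_rot: [180.0, -0.1, 39.9]
force: [-1.0, -0.2, 0.7]
gripper_width: 91.3
gripper_force: 0.0
```

Run:
```python
from h import *
print(env.state()["ee_pos"],env.state()["force"])
p,d=optics.grab_frame("top"); q,d=optics.grab_frame("scene")
a=cv2.resize(p[140:270,230:350,::-1],None,fx=3.2,fy=3.2); b=cv2.resize(q[120:250,300:420,::-1],None,fx=3.2,fy=3.2)
cv2.imwrite("pics/v3.png",np.hstack([a,b]))
```

```text
[524.96806285 203.60349219  38.71361316] [-0.98313414 -0.22112942  0.65716318]
```

View pics/v3.png

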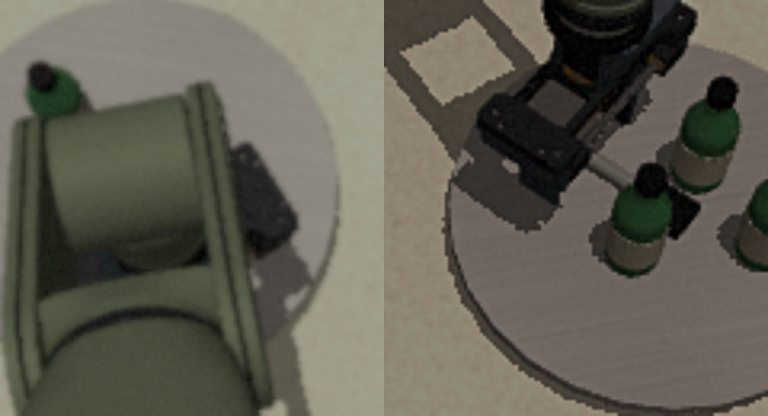

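The gripper straddles the rod at about (600,165) in the right half, and all the bottles are still standing. Closing now.

{"api": "send_rows", "payload": {"targets": [[[0,0,0,0,0,0,0.5],[0,0,0,0,0,0,1],[0,0,0,0,0,0,1],[0,0,0,0,0,0,1],[0,0,0,0,0,0,1],[0,0,0,0,0,0,1],[0,0,0,0,0,0,1],[0,0,0,0,0,0,1],[0,0,0,0,0,0,1],[0,0,0,0,0,0,1]]], "grip_force": 40}}

```text
time_s: 5.3
ee_pos: [524.5, 203.2, 38.0]
ee_rot: [180.0, 0.0, 39.9]
force: [0.1, -0.3, 0.0]
gripper_width: 14.3
gripper_force: 0.1
```

{"api": "send_rows", "payload": {"targets": [[[0,0,0,0,0,0,1],[0,0,0,0,0,0,1],[0,0,0,0,0,0,1]]], "grip_force": 50}}

```text
time_s: 5.6
ee_pos: [524.5, 203.2, 38.0]
ee_rot: [180.0, 0.0, 39.9]
force: [-0.5, -0.3, -0.8]
gripper_width: 13.3
gripper_force: 50.0
```

{"api": "send_rows", "payload": {"targets": [[[0,0,0,0,0,0.02,1],[0,0,0,0,0,0.05,1],[0,0,0,0,0,0.05,1],[0,0,0,0,0,0.05,1],[0,0,0,0,0,0.05,1],[0,0,0,0,0,0,1]]]}}

```text
time_s: 6.2
ee_pos: [525.7, 203.6, 84.0]
ee_rot: [179.9, -0.2, 39.9]
force: [-0.1, 0.6, -1.4]
gripper_width: 12.6
gripper_force: 50.0
```

Run:
```python
from h import *
q,d=optics.grab_frame("scene")
cv2.imwrite("pics/v4.png",cv2.resize(q[100:250,290:440,::-1],None,fx=4,fy=4))
```

```text
(no output)
```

View pics/v4.png

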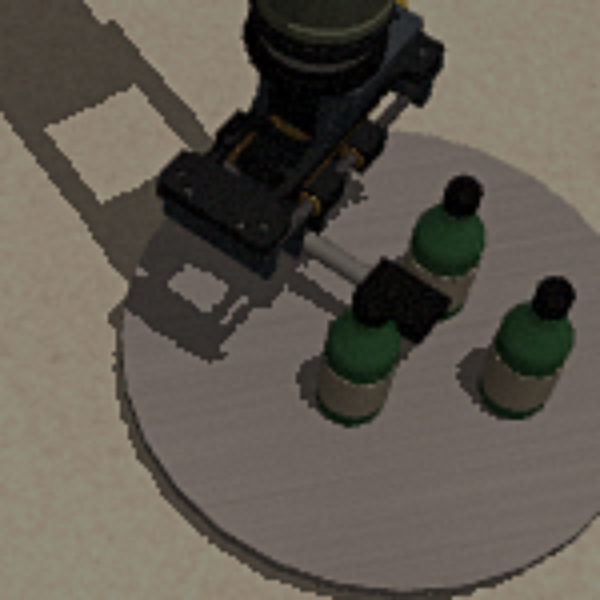

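Spindle is clear of the disc with all three bottles standing. I'll lift above cap height, then carry it over.

{"api": "send_rows", "payload": {"targets": [[[0,0,0,0,0,0.1,1],[0,0,0,0,0,0.125,1],[0,0,0,0,0,0.125,1],[0,0,0,0,0,0.125,1],[0,0,0,0,0,0.1,1],[0,0,0,0,0,0,1]]]}}

```text
time_s: 6.85
ee_pos: [526.0, 203.7, 199.4]
ee_rot: [179.9, -0.3, 39.9]
force: [-0.2, 0.3, -1.3]
gripper_width: 12.9
gripper_force: 50.0
```

{"api": "send_rows", "payload": {"targets": [[[0,0,0.03,0,-0.06,0.01,1],[0,0,0.06,-0.01,-0.12,0,1],[0,0,0.085,-0.015,-0.17,0,1],[0,0,0.085,-0.015,-0.17,0,1],[0,0,0.085,-0.015,-0.17,0,1],[0,0,0.085,-0.015,-0.17,0,1],[0,0,0.085,-0.02,-0.17,0,1],[0,0,0.085,-0.02,-0.17,0,1],[0,0,0.05,-0.01,-0.16,0,1],[0,0,0.031,0,-0.1,0,1],[0,0,0,0,0,0,1],[0,0,0,0,0,0,1]]]}}

```text
time_s: 8.05
ee_pos: [499.8, -88.6, 197.7]
ee_rot: [-179.9, -0.1, 101.1]
force: [0.1, 1.0, -0.8]
gripper_width: 13.3
gripper_force: 50.0
```

```bash
cat > c.py <<'E'
from h import *
print(env.state()["ee_pos"],env.state()["ee_rot"],env.state()["time_s"])
ims=[]
for n in("scene","top"):
    p,d=optics.grab_frame(n); 
    s=optics.silhouettes(n,"spindle")
    for s in s[:2]:
        m=s["mask"]; c=cloud(n,m,d); mu=np.median(c,0); w=np.linalg.svd((c-mu)[np.linalg.norm(c-mu,axis=1)<120])[2][0]; w=w*(-1 if w[1]>0 else 1); t=(c-mu)@w
        print(n,round(s["conf"],2),len(c),mu.round(),"ang",np.degrees(np.arctan2(w[1],w[0])).round(1),"slope",w[2].round(3),"ends",(mu+w*np.percentile(t,2)).round(),(mu+w*np.percentile(t,98)).round())
    for k in("spindle_tip","spindle_shoulder"):
        for s in optics.place_of(n,k)[:1]:
            uv=np.round(s["at"]).astype(int); dd=d[uv[1]-1:uv[1]+2,uv[0]-1:uv[0]+2]; print(" ",k,round(s["conf"],2),s["at"],back(n,s["at"],np.median(dd)).round(1),onz(n,s["at"],7).round(1))
    ims.append(p[:,:,::-1])
np.save("last.npy",np.array(ims))
E
python3 c.py
python3 - <<'E'
import numpy as np,cv2
a=np.load("last.npy"); cv2.imwrite("pics/v5.png",np.hstack([cv2.resize(a[0][110:290,150:310],None,fx=2.5,fy=2.5),cv2.resize(a[1][150:330,310:470],None,fx=2.5,fy=2.5)]))
E
```

```text
[499.826805   -88.6494015  197.67774531] [-1.79888455e+02 -8.48530736e-02  1.01051785e+02] 8.05
scene 0.57 402 [491.  -9. 209.] ang -78.9 slope -0.002 ends [485.  21. 209.] [ 515. -130.  209.]
  spindle_tip 0.65 [214.0, 148.1] [[ 511.6 -135.1  202.8]] [[ 363.3 -169.8    7. ]]
  spindle_shoulder 0.93 [260.7, 136.3] [[345.4 -37.3   2.4]] [[348.9 -37.1   7. ]]
top 0.62 505 [487. -10. 209.] ang -79.1 slope -0.008 ends [481.  20. 209.] [497. -62. 209.]
  spindle_shoulder 0.85 [382.7, 240.2] [[493.1 -29.  207. ]] [[520.9 -53.9   7. ]]
```

View pics/v5.png

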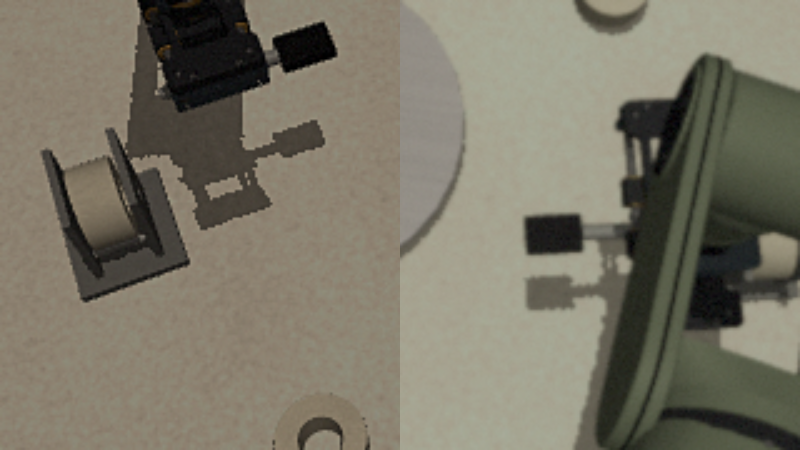

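The spindle is held level (top at z 209), aligned with the stand axis. I'll lower it to the bench.

{"api": "send_rows", "payload": {"targets": [[[0,0,0,0.006,-0.007,-0.1,1],[0,0,0,0,0,-0.15,1],[0,0,0,0,0,-0.15,1],[0,0,0,0,0,-0.15,1],[0,0,0,0,0,-0.15,1],[0,0,0,0,0,-0.12,1],[0,0,0,0,0,-0.07,1],[0,0,0,0,0,-0.04,1],[0,0,0,0,0,-0.02,1],[0,0,0,0,0,-0.015,1],[0,0,0,0,0,0,1],[0,0,0,0,0,0,1]]]}}

```text
time_s: 9.65
ee_pos: [502.2, -90.3, 6.6]
ee_rot: [179.9, 0.0, 101.2]
force: [0.2, -0.4, -2.0]
gripper_width: 12.8
gripper_force: 50.0
```

{"api": "send_rows", "payload": {"targets": [[[0,0,0,0,0,-0.008,1],[0,0,0,0,0,-0.006,1],[0,0,0,0,0,0,1],[0,0,0,0,0,0,1]]]}}

```text
time_s: 10.05
ee_pos: [501.7, -90.2, 3.2]
ee_rot: [180.0, 0.0, 101.2]
force: [-0.1, 0.1, -1.8]
gripper_width: 12.5
gripper_force: 50.0
```

{"api": "send_rows", "payload": {"targets": [[[0,0,0,0,0,-0.002,1],[0,0,0,0,0,0,0],[0,0,0,0,0,0,-1],[0,0,0,0,0,0,-1],[0,0,0,0,0,0,-1],[0,0,0,0,0,0,-1],[0,0,0,0,0,0,-1],[0,0,0,0,0,0,-1],[0,0,0,0,0,0,-1]]]}}

```text
time_s: 10.95
ee_pos: [501.7, -90.2, 2.8]
ee_rot: [180.0, -0.0, 101.2]
force: [0.2, 0.0, 0.3]
gripper_width: 74.1
gripper_force: 0.0
```

{"api": "send_rows", "payload": {"targets": [[[0,0,0,0,0,0.1,-1],[0,0,0,0,0,0.15,-1],[0,0,0,0,0,0.2,-1],[0,0,0,-0.1,0.1,0.2,-1],[0,0,0,-0.15,0.2,0.1,-1],[0,0,0,-0.15,0.15,0,-1],[0,0,0,-0.15,0.1,0,-1],[0,0,0,0,0,0,-1],[0,0,0,0,0,0,-1]]]}}

```text
time_s: 11.85
ee_pos: [394.0, 17.1, 151.7]
ee_rot: [179.9, 0.0, 101.2]
force: [0.4, 0.1, 0.3]
gripper_width: 91.1
gripper_force: 0.0
```

```bash
python3 c.py
python3 - <<'E'
import numpy as np,cv2
a=np.load("last.npy"); cv2.imwrite("pics/v6.png",np.hstack([cv2.resize(a[0][110:290,150:310],None,fx=2.5,fy=2.5),cv2.resize(a[1][150:330,310:470],None,fx=2.5,fy=2.5)]))
E
```

```text
[393.95212808  17.14750127 151.72184039] [1.79908210e+02 2.93580731e-02 1.01228236e+02] 11.85
scene 0.72 439 [497. -26.  14.] ang -81.2 slope -0.014 ends [490.  18.  14.] [ 513. -131.   12.]
  spindle_tip 0.84 [230.1, 192.5] [[ 509.5 -140.2   -0. ]] [[ 513.7 -139.1    7. ]]
  spindle_shoulder 0.96 [269.0, 179.3] [[496.8 -33.7  11.3]] [[494.1 -33.8   7. ]]
top 0.46 193 [500. -88.  13.] ang -77.9 slope -0.019 ends [490. -40.  14.] [ 510. -133.   12.]
  spindle_tip 0.59 [414.1, 248.2] [[ 512.4 -141.     1.1]] [[ 511.6 -139.8    7. ]]
  spindle_shoulder 0.58 [373.6, 248.5] [[464.7  -4.6 272.7]] [[495.1 -32.2   7. ]]
```

View pics/v6.png

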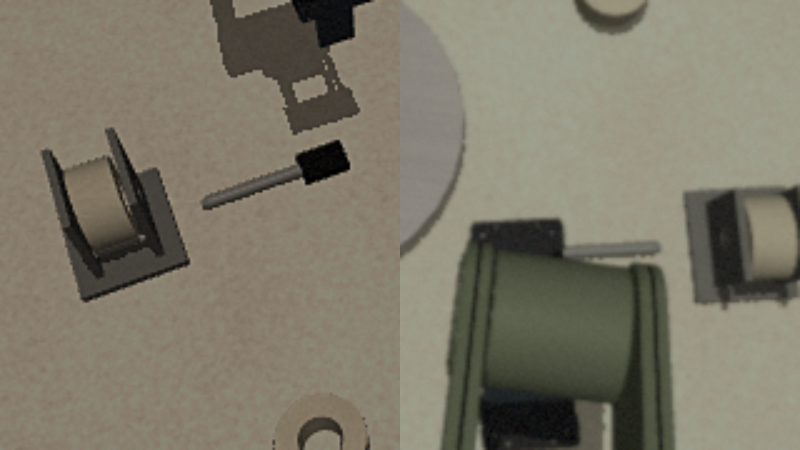

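The spindle lies flat, from its handle at (325,162) to its tip at (208,203) in the left half, in line with the eyes. Next I'll take the handle.

{"api": "send_rows", "payload": {"targets": [[[0,0,0,0.1,-0.02,0,-1],[0,0,0,0.18,-0.035,0,-1],[0,0,0,0.125,-0.025,0,-1],[0,0,0,0.05,-0.005,-0.05,-1],[0,0,0,0,0,-0.15,-1],[0,0,0,0,0,-0.2,-1],[0,0,0,0,0,-0.15,-1],[0,0,0,0,0,-0.1,-1],[0,0,0,0,0,-0.05,-1],[0,0,0,0,0,-0.02,-1],[0,0,0,0,0,0,-1],[0,0,0,0,0,0,-1]]]}}

```text
time_s: 13.45
ee_pos: [485.5, -0.1, 8.2]
ee_rot: [179.9, 0.0, 101.2]
force: [0.6, 0.1, 0.3]
gripper_width: 91.4
gripper_force: 0.0
```

{"api": "send_rows", "payload": {"targets": [[[0,0,0,0,0,-0.023,-0.5],[0,0,0,0,0,0,0],[0,0,0,0,0,0,0.5],[0,0,0,0,0,0,1],[0,0,0,0,0,0,1],[0,0,0,0,0,0,1],[0,0,0,0,0,0,1],[0,0,0,0,0,0,1],[0,0,0,0,0,0,1],[0,0,0,0,0,0,1],[0,0,0,0,0,0,1]]], "grip_force": 55}}

```text
time_s: 14.55
ee_pos: [484.8, -0.1, 2.8]
ee_rot: [180.0, -0.0, 101.2]
force: [-0.6, 0.3, 0.6]
gripper_width: 33.6
gripper_force: 55.0
```

{"api": "send_rows", "payload": {"targets": [[[0,0,0,0,0,0.03,1],[0,0,0,0,0,0.06,1],[0,0,0,0,0,0.075,1],[0,0,0,0,0,0.075,1],[0,0,0,0,0,0.05,1],[0,0,0,0,0,0.025,1],[0,0,0,0,0,0,1],[0,0,0,0,0,0,1],[0,0,0,0,0,0,1]]]}}

```text
time_s: 15.45
ee_pos: [484.3, -0.0, 65.1]
ee_rot: [-179.9, -0.0, 101.2]
force: [-0.2, 0.1, -2.1]
gripper_width: 33.3
gripper_force: 55.0
```

```bash
cat > e.py <<'E'
from h import *
st=env.state(); print(st["ee_pos"],st["ee_rot"],st["gripper_width"])
w=np.array([.196,-.981,0]); nrm=np.array([.981,.196,0]); E=np.array([520.7,-188.4,70])
for n in("scene","top"):
    p,d=optics.grab_frame(n)
    for s in optics.silhouettes(n,"spindle")[:1]:
        c=cloud(n,s["mask"],d); c=c[(c[:,2]>60)&(c[:,2]<90)]; a=(c-E)@w; l=(c-E)@nrm
        for lo,hi in((-170,-120),(-120,-100),(-100,-80),(-80,-60),(-60,-20)):
            k=(a>lo)&(a<hi)
            if k.sum()>5: print(n,lo,hi,k.sum(),"lat mid",((np.percentile(l[k],5)+np.percentile(l[k],95))/2).round(1),"top",np.percentile(c[k,2],[50,90]).round(1))
        print("a range",np.percentile(a,[1,99]).round())
    for k in("spindle_tip","spindle_shoulder","eye_near","eye_far"):
        for s in optics.place_of(n,k)[:1]:
            r=(onz(n,s["at"],70)[0]-E); print(" ",k,round(s["conf"],2),np.round(s["at"],1),(r@w).round(1),(r@nrm).round(1))
E
python3 e.py
```

```text
[ 4.84321582e+02 -4.62106067e-02  6.51068663e+01] [-1.79922567e+02 -1.93924098e-02  1.01155598e+02] 33.341985644378276
scene -170 -120 111 lat mid 3.2 top [75.1 77.6]
scene -120 -100 45 lat mid 1.8 top [75.  78.4]
scene -100 -80 45 lat mid 2.2 top [74.9 78.4]
scene -80 -60 47 lat mid 1.8 top [75.  77.6]
scene -60 -20 15 lat mid 1.8 top [72.5 75. ]
a range [-164.  -54.]
  spindle_tip 0.6 [222.7 178.3] -45.9 -4.8
  spindle_shoulder 0.52 [268.1 168.4] -159.5 11.5
  eye_near 0.77 [202.7 185.4] 5.2 -4.2
  eye_far 0.91 [174.7 195.5] 75.1 -3.0
  eye_near 0.86 [440.8 244.5] 4.7 0.9
  eye_far 0.92 [468.2 241.9] 74.9 3.8
```

{"api": "send_rows", "payload": {"targets": [[[0,0,0,-0.005,-0.001,0.005,1],[0,0,0,0.01,-0.049,0,1],[0,0,0,0.01,-0.049,0,1],[0,0,0,0.01,-0.049,0,1],[0,0,0,0.01,-0.049,0,1],[0,0,0,0.01,-0.049,0,1],[0,0,0,0.01,-0.049,0,1],[0,0,0,0.01,-0.049,0,1],[0,0,0,0,0,0,1],[0,0,0,0,0,0,1]]]}}

```text
time_s: 17.05
ee_pos: [497.7, -69.1, 66.6]
ee_rot: [-180.0, -0.0, 101.1]
force: [0.3, 0.7, -1.2]
gripper_width: 33.8
gripper_force: 55.0
```

```bash
python3 e.py
python3 - <<'E'
from h import *
n=[optics.grab_frame(k)[0][:,:,::-1] for k in("scene","top")]
cv2.imwrite("pics/v7.png",np.hstack([cv2.resize(n[0][140:240,160:260],None,fx=4,fy=4),cv2.resize(n[1][190:290,390:490],None,fx=4,fy=4)]))
E
```

```text
[497.73864525 -69.05601217  66.64848127] [-1.79987675e+02 -1.94222263e-02  1.01111511e+02] 33.75637246789887
scene -80 -60 39 lat mid 2.7 top [76.5 78.8]
scene -60 -20 91 lat mid 2.2 top [76.4 78.8]
a range [-81.  -2.]
  spindle_tip 0.47 [196.1 186. ] 20.6 -8.9
  spindle_shoulder 0.66 [241.8 174.9] -92.6 4.1
  eye_near 0.87 [203.1 184. ] 3.2 -7.7
  eye_far 0.65 [174.4 193.8] 74.7 -7.9
a range [-491. -458.]
  spindle_tip 0.18 [393.9 149.2] -91.0 261.1
  eye_near 0.6 [440.6 247.2] 3.4 -5.9
  eye_far 0.98 [470.6 244. ] 80.2 -1.9
```

View pics/v7.png

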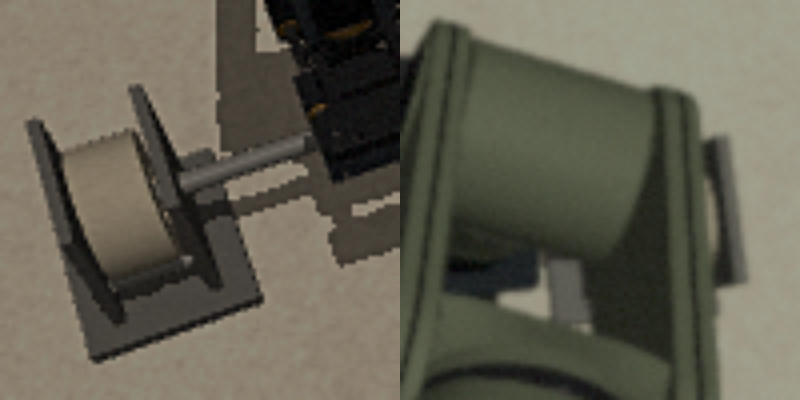

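The tip is in the near eye at (185,183) in the left half, and no contact force shows. Continuing.

{"api": "send_rows", "payload": {"targets": [[[0,0,0,0.005,-0.05,0,1],[0,0,0,0.01,-0.049,0,1],[0,0,0,0.01,-0.049,0,1],[0,0,0,0.01,-0.049,0,1],[0,0,0,0,0,0,1]]]}}

```text
time_s: 18.25
ee_pos: [505.4, -109.9, 66.8]
ee_rot: [180.0, 0.0, 101.0]
force: [-0.1, 0.2, -2.1]
gripper_width: 33.3
gripper_force: 55.0
```

{"api": "send_rows", "payload": {"targets": [[[0,0,0,0.01,-0.049,0,1],[0,0,0,0.01,-0.049,0,1],[0,0,0,0.01,-0.049,0,1],[0,0,0,0.01,-0.049,0,1],[0,0,0,0,0,0,1],[0,0,0,0,0,0,1]]]}}

```text
time_s: 18.85
ee_pos: [512.7, -147.7, 66.7]
ee_rot: [-180.0, -0.0, 101.1]
force: [-0.7, -0.0, -1.6]
gripper_width: 33.4
gripper_force: 55.0
```

```bash
python3 e.py
```

```text
[ 512.73742436 -147.67807063   66.65657308] [-1.79991582e+02 -2.05063424e-02  1.01114419e+02] 33.40402979975827
a range [79. 98.]
  spindle_tip 0.64 [163.8 198.9] 101.5 -3.9
  spindle_shoulder 0.33 [419.7 196.1] -472.1 229.0
  eye_near 0.58 [205.3 184.4] -1.5 -4.5
  eye_far 0.79 [177.6 195.7] 68.8 0.3
  spindle_shoulder 0.4 [432.9 243.3] -14.9 4.9
  eye_far 0.61 [434.  244.6] -12.5 1.5
```

{"api": "send_rows", "payload": {"targets": [[[0,0,0,0.004,-0.02,0,1],[0,0,0,0.003,-0.015,0,1],[0,0,0,0,0,0,1],[0,0,0,0,0,0,1]]]}}

```text
time_s: 19.85
ee_pos: [514.3, -154.7, 66.7]
ee_rot: [180.0, -0.0, 101.1]
force: [-0.2, -0.1, -2.3]
gripper_width: 33.7
gripper_force: 55.0
```

{"api": "send_rows", "payload": {"targets": [[[0,0,0,0.001,-0.007,0,1],[0,0,0,0,0,0,1],[0,0,0,0,0,0,1]]]}}

```text
time_s: 20.15
ee_pos: [514.4, -155.9, 66.7]
ee_rot: [180.0, -0.0, 101.2]
force: [-0.4, -0.3, -0.6]
gripper_width: 33.7
gripper_force: 55.0
```

{"api": "send_rows", "payload": {"targets": [[[0,0,0,0.001,-0.007,0,1],[0,0,0,0,0,0,1],[0,0,0,0,0,0,1]]]}}

```text
time_s: 20.45
ee_pos: [514.7, -157.3, 66.7]
ee_rot: [180.0, -0.0, 101.2]
force: [-0.2, 0.3, -2.3]
gripper_width: 33.7
gripper_force: 55.0
```

{"api": "send_rows", "payload": {"targets": [[[0,0,0,0.001,-0.007,0,1],[0,0,0,0,0,0,1],[0,0,0,0,0,0,1]]]}}

```text
time_s: 20.75
ee_pos: [514.7, -158.3, 66.7]
ee_rot: [-180.0, -0.0, 101.1]
force: [0.5, 1.9, -0.5]
gripper_width: 33.3
gripper_force: 55.0
```

{"api": "send_rows", "payload": {"targets": [[[0,0,0,0.001,-0.007,0,1],[0,0,0,0,0,0,1],[0,0,0,0,0,0,1]]]}}

```text
time_s: 21.05
ee_pos: [514.7, -158.4, 66.7]
ee_rot: [-180.0, -0.2, 101.1]
force: [-0.1, 6.5, 0.8]
gripper_width: 33.6
gripper_force: 55.0
```

{"api": "send_rows", "payload": {"targets": [[[0,0,0,0.001,-0.007,0,1],[0,0,0,0,0,0,1],[0,0,0,0,0,0,1]]]}}

```text
time_s: 21.35
ee_pos: [514.7, -158.5, 66.8]
ee_rot: [-180.0, -0.3, 101.1]
force: [-0.7, 10.5, 1.9]
gripper_width: 33.4
gripper_force: 55.0
```

The shoulder meets the near plate (force rising on y). I'll relax, lower the rod into the eyes and release.

{"api": "send_rows", "payload": {"targets": [[[0,0,0,0,0.012,-0.005,1],[0,0,0,0,0,-0.008,1],[0,0,0,0,0,-0.005,1],[0,0,0,0,0,0,1],[0,0,0,0,0,0,1]]]}}

```text
time_s: 21.85
ee_pos: [515.0, -158.3, 63.0]
ee_rot: [-180.0, -0.1, 101.1]
force: [0.1, 5.8, 1.0]
gripper_width: 33.7
gripper_force: 55.0
```

{"api": "send_rows", "payload": {"targets": [[[0,0,0,0,0,0,0.5],[0,0,0,0,0,0,0],[0,0,0,0,0,0,-0.5],[0,0,0,0,0,0,-1],[0,0,0,0,0,0,-1],[0,0,0,0,0,0,-1],[0,0,0,0,0,0,-1],[0,0,0,0,0,0,-1]]]}}

```text
time_s: 22.65
ee_pos: [515.3, -159.1, 63.2]
ee_rot: [180.0, 0.0, 101.2]
force: [-0.1, -0.3, 0.4]
gripper_width: 86.7
gripper_force: 0.0
```

{"api": "send_rows", "payload": {"targets": [[[0,0,0,0,0,0.1,-1],[0,0,0,0,0,0.15,-1],[0,0,0,0,0,0.2,-1],[0,0,0,0,0.1,0.2,-1],[0,0,0,-0.15,0.2,0.1,-1],[0,0,0,-0.15,0.2,0,-1],[0,0,0,-0.15,0.2,0,-1],[0,0,0,-0.15,0.2,0,-1],[0,0,0,0,0.1,0,-1],[0,0,0,0,0,0,-1]]]}}

```text
time_s: 23.65
ee_pos: [396.7, 39.9, 212.1]
ee_rot: [179.9, -0.0, 101.4]
force: [1.4, -1.1, 0.7]
gripper_width: 91.3
gripper_force: 0.0
```

```bash
python3 e.py
python3 - <<'E'
from h import *
n=[optics.grab_frame(k)[0][:,:,::-1] for k in("scene","top")]
cv2.imwrite("pics/v8.png",np.vstack([np.hstack([cv2.resize(n[0][140:240,140:240],(400,300)),cv2.resize(n[1][190:290,400:500],(400,300))]),np.hstack([cv2.resize(n[0][90:300,150:500],(400,240)),cv2.resize(n[1][90:300,150:500],(400,240))])]))
E
```

```text
[396.68400379  39.86569327 212.10785054] [ 1.79921667e+02 -1.52261082e-02  1.01377403e+02] 91.31212525131775
scene -60 -20 169 lat mid 1.8 top [72.1 74.4]
a range [-49. 105.]
  spindle_tip 0.71 [159.3 201.1] 112.8 -2.2
  spindle_shoulder 0.95 [207.5 191.6] -1.1 17.4
  eye_near 0.79 [205.3 186.6] 0.1 1.6
  eye_far 0.65 [175.2 195. ] 73.7 -3.9
top -60 -20 170 lat mid -0.1 top [71.8 74.3]
a range [-50. 103.]
  spindle_tip 0.57 [482.4 240.4] 111.3 5.7
  spindle_shoulder 0.55 [439.1 244.5] 0.4 1.1
  eye_near 0.62 [438.  249.6] -3.8 -11.6
  eye_far 0.65 [467.3 246.4] 71.1 -7.5
```

View pics/v8.png

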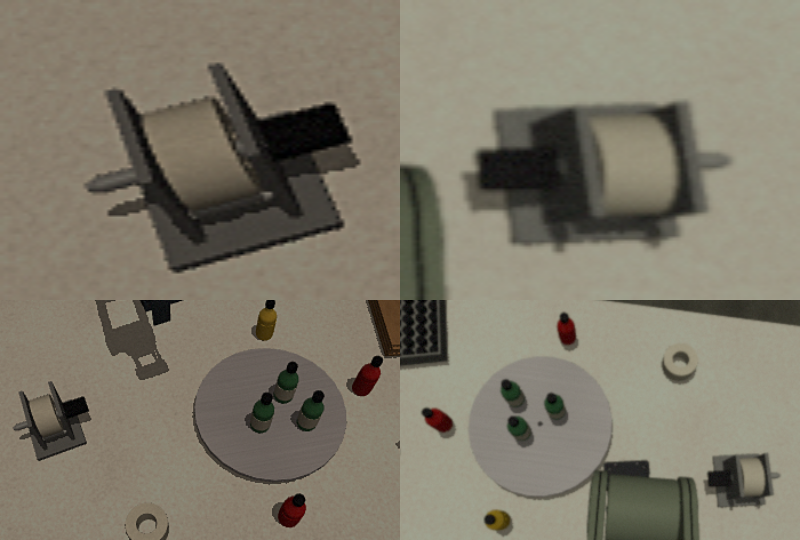

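The spindle sits through both eyes: the handle is against the near plate and the tip sticks out past the far plate at (90,187) in the upper-left view. The roll is in its cradle and the bottles are standing, so I'm handing in.

```bash
python3 -c "
from workcell import env; print(env.job_done())"
```

```text
the job is handed in; nothing more can be done
None
```

The job is handed in, though no verdict came back: the spindle is through both eyes with its shoulder at the near plate and released, the roll is in its cradle, the three bottles are standing on the rotary table, and the spare roll was never touched.

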